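Unhook the nut caddy from the sprung hook and set it in the tray

ROBOT

A 7-joint arm with a two-finger parallel gripper is mounted at the origin on the work surface. World frame = base frame: x ahead of the robot, y to its left, z up, the work surface at z = 0. Lengths are in mm, angles in rad, forces in N, time in s.
With the tool pointing down it reaches from about 350 to 775 mm from the base axis. Payload 3.1 kg.
Tool frame: the origin (TCP) lies at the very end of the fingers, on their centre line; the grasp point (between the pads) lies 19 mm behind it; z points along the fingers, y is the line along which they close (so a half turn about z gives the same grasp; the last joint's range is limited). The gripper opens to 85 mm and grips with 20 to 120 N. Pads are 22 mm wide; open, the fingers measure 114 mm over their backs; the gripper's body (76 mm by 85 mm) begins 54 mm behind the grasp point. The pads swing forward as they close: fully open they stand 13 mm farther back than shut.
Start: joints at [1.178, 0.311, 0.014, 1.512, -0.004, 1.319, -0.027], TCP at [189.04, -516.509, 201.904] pointing down, gripper open.
Joint ranges: [-2.7, 2.7], [-0.3, 1.91], [-1.27, 1.3], [0.12, 2.57], [-1.44, 4.58], [0.2, 2.03], [-3.05, 3.05]. Speed limits (rad/s): [2.79, 2.79, 3.14, 3.14, 3.14, 3.14, 3.14].

INTERFACE

Orientations are given as a 3x3 rotation matrix whose columns are the frame's x, y, z axes.
In Python, from cell import r gives the robot as it stands. The module is installed in compiled form; this text tells all that it offers.
- The arm moves only by the tool drive_tool, never from a script. Its argument "series" is a list of rows, each an object with "slide": the shift along the tool's x, y, z in a scale on which 1.0 is 0.8 m, a list of three; "angular": the turn, a rotation vector about the tool's x, y, z in normalised numbers (1 is 45 degrees), a list of three; "fingers": the opening, from 0 (shut) to 1 (fully open). A call has 1 to 5 rows; each row is the pose to reach, as a shift and turn from the pose commanded when the call began, along the tool's axes at that moment; what a row does not reach only later rows make up. A row lasts 1/10 s, in which the tool goes at most 50 mm and 8.59 degrees, less where a joint would pass 70% of its speed; a pose out of reach is approached as far as the arm can. Shift and turn numbers lie between -1 and 1, and a call with a number outside is refused. A call with a gripper value outside its range is refused whole. The fingers move at their own pace and stop on an object; "squeeze" is the grip in N (left out, the last holds). Time passes only in rows, so rows that repeat a pose let the fingers close. It gives the time, the measured TCP pose, the force, the opening and the grip force at its end, in the units of the state.
- r.sense(): the state, without advancing time (a new reading comes with each control period).
- r.snapshot(name): name is "scene" or "top"; returns a dict with "color" (420x560x3 uint8, red, green, blue), "z_map" (420x560 float32, mm along the optical axis (not along the pixel's ray), 0 where there is no reading), "fx", "fy", "cx", "cy" (pixels), "pose" (4x4, takes a point from camera to world coordinates). Camera axes: x right, y up, looking along -z (the intrinsics and any distortion apply to the point x, -y, -z); pixel columns grow to the right and rows downward; lengths in mm; the calibration is good to about 2 mm. A picture is of the moment at which its call begins.
- r.close_job(): hands the job in; it is judged then, once.
The state is a dict: "time": time; "joint_positions": joint angles; "dq": joint speeds; "joint_torque": joint torques, N m; "ee_pos": TCP position; "eef_rot": TCP orientation; "contact_force": force on the tool from outside, world axes, zero at the start; "torque": the same for the moment, N m; "finger_gap": finger opening in mm; "finger_force": force on a finger pad.
Only numpy, scipy, OpenCV 4.12 (cv2) and the standard library are available. Lean on these libraries where they do the work, as an engineer would, in place of code of your own. Each camera call takes 0.05 s, during which the arm holds its last target. There are 200 camera calls.

TASK

Take the wheel-nut caddy off its deep hook: lift its crossbar up past the top of the front lip, easing the sprung keeper up without jamming it against its stop or dragging on the lip, and only then draw it out of the front. Set the caddy down gently, standing flat inside the rimmed rubber tray, with all three nuts still in it, and let go; leave the other things on the bench where they are.

Things in the scene. Friction and masses are not known exactly. Their poses are not given: they have to be found in the camera images.
- caddy: nut caddy, 0.36-0.56 kg: open aluminium box 80 x 80 x 35 mm (walls and floor 3 mm); two upright 8 mm rods at y = +-38.5 mm rise to 211 mm, joined by two 8 mm round rods along y: the crossbar (axis 119 mm up) that hangs on the hook and a top rod (axis 207 mm up) with the grip block. Origin: centre of the box's underside, z up. Starts hanging, 30 mm over the table, axes about parallel to the stand's
- grip (a point): on the caddy's rubber grip block, to be gripped here: 14 mm thick (caddy x), 30 mm wide (caddy y), 36 mm high, 209 to 245 mm above the caddy's underside (this point: 229 mm). While the caddy hangs, the whole stand stays 12 mm or more below the block's foot
- crossbar (a point): middle of the caddy's crossbar, on its axis (8 mm round rod along caddy y), 119 mm above the caddy's underside
- stand: fixed steel hook stand. Origin on the table straight below the seat of the hook; z up; the hook's mouth faces the stand's -x: the caddy is drawn out along -x. Base plate 12 mm thick, x -80 to +90 mm, y +-65 mm; post at x 52 to 77 mm, 207 mm high, hook arm running from it to the seat
- seat (a point): middle of the seat, the floor of the hook slot on which the crossbar rests: 145 mm above the stand's origin. The hook is 14 mm wide in y; the slot runs from x -7.5 to +8 mm in the stand's frame, with a step 14 mm high behind it and the upturned lip in front
- mouth (a point): fixed point of the stand in front of the seat, at x = -10.5 mm, 145 mm up, in the middle of the lip's thickness. The lip (x -13.5 to -7.5 mm) is part of a C-shaped bracket clamped on the post at any height: its top is 14 to 48 mm above the seat, different every time and NOT among the readings; feel or see it
- slot (a point): fixed point of the stand 155 mm up over the seat. Above the lip a sprung grey nylon keeper (x -18 to +22 mm) on the same bracket closes the mouth: at rest 4 mm above the lip's top. It starts to move at 1.5 N, rises 0.7 N per mm, solid stop at 9 mm (8 N). Pushed up 5 to 8 mm (5 to 7 N beyond the weight) it lets the bar over the lip, rubbing it with up to 3 N. Over 12 N on the hook bends it
- tray: fixed square rubber tray, 114 x 114 mm outside, 104 x 104 mm inside, floor 5 mm thick, rim 14 mm high. Origin: centre of its underside; x and y along its sides
- nut0: steel wheel nut, 22 mm across, 19 mm high, 40 g, loose in the caddy; origin: centre of its underside
- nut1: as nut0
- nut2: as nut0
- tape_wide: bystander: roll of masking tape 104 mm across, 48 mm high, lying flat; origin: centre of its underside
- tape_narrow: bystander: roll of masking tape 100 mm across, 24 mm high, lying flat; origin: centre of its underside
- cap: bystander: chromed wheel centre cap 62 mm across, 15 mm high; origin: centre of its underside
- wrench: bystander: steel wrench 190 mm long lying along its x; origin: centre of its underside
- spray_can: bystander: white can, 60 mm across, 150 mm high; origin: centre of its underside
Things that resemble listed ones, but are neither listed nor needed, are in the scene too. Of the things that look like the caddy, the smaller one is meant. Several things look just like the tray: the one meant starts farthest to the robot's right.

How it is judged (in metres and radians):
On the way:
1. the crossbar is drawn out of the front of the hook, over the lip, and the caddy no longer touches the stand (x of crossbar in the frame of stand below -0.03 m and z of crossbar in the frame of stand above 0.15 m and contact force between caddy and stand below 0.3 N), for 0.1 s.
At the end, for the whole second after the job is handed in: The caddy stands still and released in the tray: its centre within 20 mm of the tray's centre along each side, its underside on the tray floor (5 mm up, within 3 mm), within 0.05 rad of upright, and all three nuts are inside its box (x of caddy in the frame of tray between -0.02 and 0.02 m and y of caddy in the frame of tray between -0.02 and 0.02 m and z of caddy in the frame of tray between 0.002 and 0.008 m and angle between caddy's own z axis and vertical below 0.05 rad and linear speed of caddy below 0.02 m/s and contact force between caddy and anything else above 1 N and x of nut0 in the frame of caddy between -0.04 and 0.04 m and y of nut0 in the frame of caddy between -0.04 and 0.04 m and z of nut0 in the frame of caddy between -0.005 and 0.035 m and x of nut1 in the frame of caddy between -0.04 and 0.04 m and y of nut1 in the frame of caddy between -0.04 and 0.04 m and z of nut1 in the frame of caddy between -0.005 and 0.035 m and x of nut2 in the frame of caddy between -0.04 and 0.04 m and y of nut2 in the frame of caddy between -0.04 and 0.04 m and z of nut2 in the frame of caddy between -0.005 and 0.035 m); the robot touches nothing.
It fails at once if the hook is strained: more than 12 N between the caddy and the stand (keeper driven onto its stop, or the lip dragged) (contact force between caddy and stand above 12 N).
It fails at once if the robot leans on the hook stand with more than 8 N (contact force between any of the fingers, the arm and stand above 8 N).
It fails at once if the caddy is set down hard: more than 40 N between caddy and tray (contact force between caddy and tray above 40 N).
It fails at once if the caddy is tipped by more than 0.5 rad (angle between caddy's own z axis and vertical above 0.5 rad).
It fails at once if a bystander on the bench is moved by more than 30 mm (distance of any of tape_wide, tape_narrow, cap, wrench, spray_can from where it was at the start of the episode above 0.03 m).
It also fails if it takes over 58 s, if anything falls off the work surface, if the arm or the gripper's body presses on something with over 40 N, if the wrist force passes 120 N, or if a joint passes its speed limit or range.

## Working session

There is one attempt and no reset: what is moved stays moved. The work goes in short steps, Python scripts to look and compute and a tool call to move; the robot and the scene stay as the last step left them, time stands still between calls to the robot, and variables do not carry over. Pictures are saved under pics/ and viewed, at most 10 in all, crops included, and the job is handed in when it is done.

Besides the shell and the picture viewer there is one more tool, called after ">>>" as name(argument=value, ...), one argument or row to a line, values as JSON. drive_tool: Moves the arm, as the interface text tells. Its arguments: {"type":"object","properties":{"series":{"type":"array"},"squeeze":{"type":"number"}},"required":["series"]}

```bash
mkdir -p pics; python3 - <<'E'
from cell import r
import cv2,numpy as np,pickle
s=r.sense(); print({k:np.round(v,3).tolist() for k,v in s.items()})
D={}
for n in("scene","top"):
    d=r.snapshot(n);D[n]=d
    cv2.imwrite(f"pics/{n}0.png",cv2.resize(d["color"][:,:,::-1],(800,600)))
    print(n,d["fx"],d["fy"],d["cx"],d["cy"],np.round(d["pose"],3).tolist(),[k for k in d], (d["z_map"]>0).mean())
pickle.dump(D,open("d0.pkl","wb"))
E
```

```text
{'time': 0.0, 'joint_positions': [1.178, 0.312, 0.014, 1.513, -0.004, 1.319, -0.027], 'dq': [0.001, -0.0, -0.0, 0.0, 0.0, -0.001, -0.001], 'joint_torque': [-0.0, -37.991, 0.146, -23.059, 0.012, 0.014, -0.0], 'ee_pos': [188.726, -515.747, 200.824], 'eef_rot': [[0.939, 0.344, -0.001], [0.344, -0.939, 0.002], [-0.0, -0.002, -1.0]], 'contact_force': [0.399, -0.389, -0.748], 'torque': [-0.038, 0.023, 0.001], 'finger_force': 0.0, 'finger_gap': 85.208}
scene 542.408638943423 542.408638943423 269.5666914556503 203.01985424943132 [[-0.705, -0.421, 0.571, 1319.856], [0.709, -0.394, 0.585, 800.694], [-0.021, 0.817, 0.576, 949.93], [0.0, 0.0, 0.0, 1.0]] ['color', 'z_map', 'fx', 'fy', 'cx', 'cy', 'pose'] 0.9728826530612245
top 432.839639467913 432.839639467913 277.1947371449921 210.30377250927754 [[0.032, 0.978, -0.204, 261.123], [-0.999, 0.03, -0.011, -18.885], [-0.005, 0.205, 0.979, 1389.369], [0.0, 0.0, 0.0, 1.0]] ['color', 'z_map', 'fx', 'fy', 'cx', 'cy', 'pose'] 0.9957695578231293
```

View pics/scene0.png

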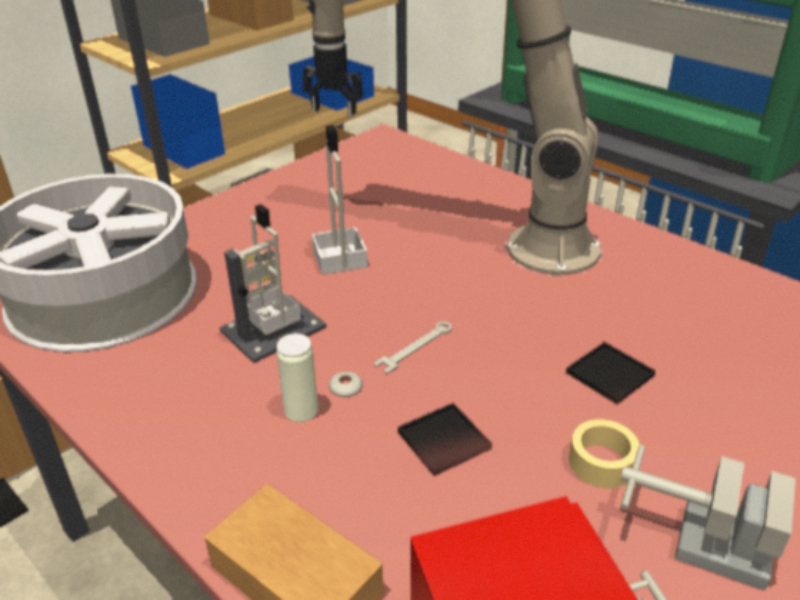

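View pics/top0.png

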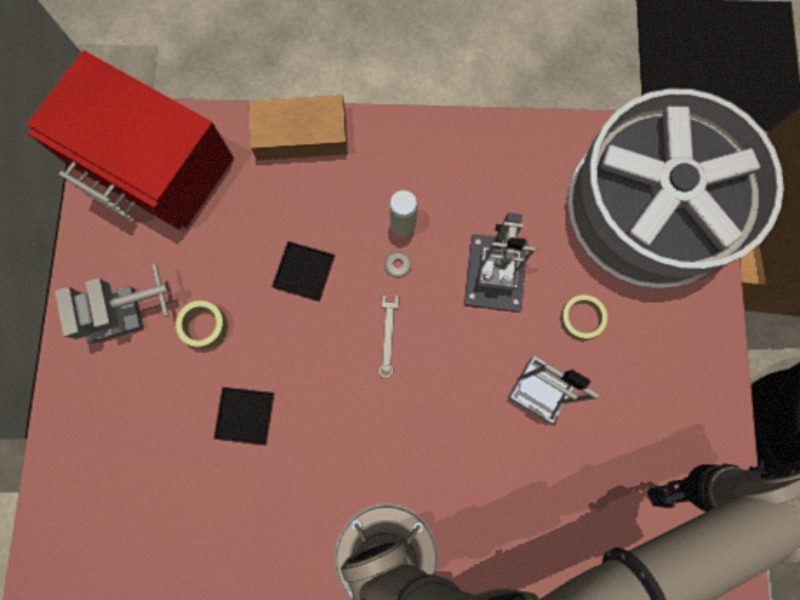

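The top view at (495,270) shows the small caddy on the hook stand. A taller lookalike stands free at (548,388), so the hanging one is the caddy meant. The tray candidates are at (303,270) and (244,415). The robot's right is image right, so (303,270) is the tray meant. Next I'll confirm in an enlarged crop and measure.

```bash
cat > h.py <<'E'
import numpy as np,cv2
def cloud(d):
    z=d["z_map"];h,w=z.shape
    u,v=np.meshgrid(np.arange(w),np.arange(h))
    P=np.stack([(u-d["cx"])/d["fx"]*z,-(v-d["cy"])/d["fy"]*z,-z],-1)
    W=P@d["pose"][:3,:3].T+d["pose"][:3,3]
    W[z<=0]=np.nan
    return W
def ray(d,u,v,h):
    D=d["pose"][:3,:3]@np.array([(u-d["cx"])/d["fx"],-(v-d["cy"])/d["fy"],-1]);o=d["pose"][:3,3]
    return o+D*(h-o[2])/D[2]
E
python3 - <<'E'
import pickle;from h import *
D=pickle.load(open("d0.pkl","rb"))
t=D["top"];s=D["scene"];Wt=cloud(t);Ws=cloud(s)
a=cv2.resize(t["color"][140:230,310:400],(400,400),interpolation=cv2.INTER_CUBIC)
b=cv2.resize(s["color"][140:255,145:240],(400,484),interpolation=cv2.INTER_CUBIC)[:400]
c=cv2.resize(s["color"][240:340,270:370],(1,1))
cv2.imwrite("pics/crop1.png",np.hstack([a,b])[:,:,::-1])
# trays: dark, on table
g=t["color"].max(-1)
m=((g<40)).astype(np.uint8)
n,l,st,ce=cv2.connectedComponentsWithStats(m)
for i in range(1,n):
    if 300<st[i,4]<4000:
        c,_=cv2.findContours((l==i).astype(np.uint8),0,2); R=cv2.minAreaRect(c[0]); bx=cv2.boxPoints(R)
        zz=np.nanmedian(Wt[l==i][:,2])
        pts=np.array([ray(t,*p,14) for p in bx]); print("dark",st[i],np.round(zz),np.round(pts.mean(0)),np.round(pts[:,:2]).tolist(), np.linalg.norm(np.diff(pts,axis=0),axis=1).round())
# caddy grip / heights in the stand region
for nm,W,d in(("top",Wt,t),("scene",Ws,s)):
    c=d["color"].max(-1)
    box=(W[...,0]>430)&(W[...,0]<720)&(W[...,1]<-120)&(W[...,1]>-330)
    for lo,hi in((228,290),(205,228),(190,205),(140,190)):
        k=box&(W[...,2]>lo)&(W[...,2]<hi); p=W[k]
        if len(p): v,u=np.where(k); print(nm,lo,hi,len(p),"mean",p.mean(0).round(1),"min",p.min(0).round(),"max",p.max(0).round(),"px",u.min(),u.max(),v.min(),v.max(),"dark",(c[k]<60).mean().round(2))
E
```

```text
dark [ 191  170   42   40 1090] 6.0 [613. 213.  14.] [[573.0, 280.0], [682.0, 257.0], [652.0, 146.0], [544.0, 171.0]] [111. 115. 111.]
dark [ 525  254   35   82 2306] -484.0 [ 309. -835.   14.] [[431.0, -793.0], [435.0, -900.0], [187.0, -875.0], [183.0, -772.0]] [107. 250. 104.]
dark [ 151  272   40   39 1241] 6.0 [282. 323.  14.] [[232.0, 381.0], [342.0, 377.0], [332.0, 263.0], [222.0, 269.0]] [110. 114. 110.]
dark [453 325  58  33 775] 377.0 [ 162. -638.   14.] [[206.0, -554.0], [211.0, -729.0], [117.0, -721.0], [112.0, -549.0]] [175.  94. 172.]
dark [422 384  39  36 302] 685.0 [  -9. -517.   14.] [[10.0, -447.0], [48.0, -479.0], [-29.0, -587.0], [-67.0, -555.0]] [ 50. 133.  49.]
top 228 290 152 mean [ 613.8 -228.7  256.8] min [ 607. -270.  229.] max [ 623. -189.  279.] px 345 374 166 176 dark 0.58
top 205 228 58 mean [ 666.6 -231.1  210.1] min [ 609. -268.  205.] max [ 693. -188.  228.] px 343 372 150 178 dark 0.21
top 190 205 156 mean [ 653.9 -233.7  199.3] min [ 602. -271.  190.] max [ 696. -190.  205.] px 343 372 149 181 dark 0.05
top 140 190 191 mean [ 638.8 -227.4  159.6] min [ 600. -270.  140.] max [ 693. -188.  190.] px 340 370 154 185 dark 0.28
scene 228 290 196 mean [ 623.8 -224.8  253.1] min [ 612. -274.  228.] max [ 630. -187.  276.] px 175 193 143 167 dark 0.47
scene 205 228 75 mean [ 651.4 -228.4  212.6] min [ 615. -270.  205.] max [ 700. -186.  228.] px 157 194 156 181 dark 0.0
scene 190 205 229 mean [ 657.7 -230.8  197.5] min [ 608. -271.  190.] max [ 704. -187.  205.] px 157 194 163 186 dark 0.12
scene 140 190 563 mean [ 658.5 -225.8  162.4] min [ 608. -273.  140.] max [ 704. -185.  190.] px 158 196 168 204 dark 0.25
```

View pics/crop1.png

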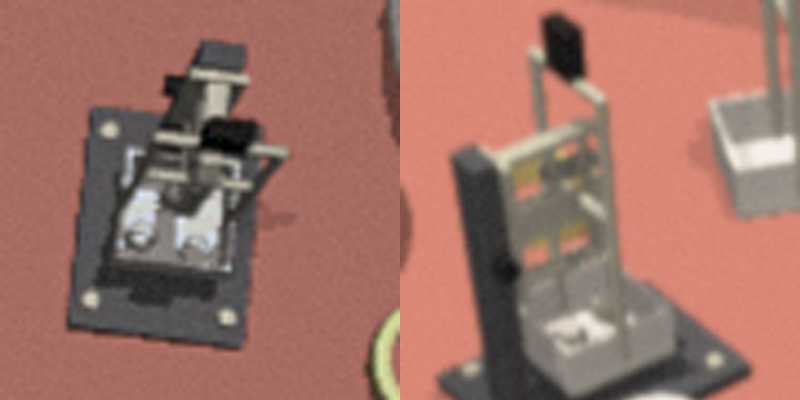

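The crop shows the smaller caddy hanging in the stand, with its black grip block at crop (230,135) and nuts in the box. The lookalike box is off to the right. Now I'll measure yaws, the block and obstacles.

```bash
python3 - <<'E'
import pickle;from h import *
D=pickle.load(open("d0.pkl","rb"))
t=D["top"];s=D["scene"];Wt=cloud(t);Ws=cloud(s)
def sub(W,x0,x1,y0,y1,z0,z1): return (W[...,0]>x0)&(W[...,0]<x1)&(W[...,1]>y0)&(W[...,1]<y1)&(W[...,2]>z0)&(W[...,2]<z1)
# base plate by colour + ray onto z=12
k=sub(Wt,500,760,-330,-130,6,18)&(t["color"].max(-1)<130)
hull=cv2.convexHull(np.argwhere(k)[:,::-1].astype(np.int32))
P=np.array([ray(t,*p[0],12)[:2] for p in hull],np.float32)
R=cv2.minAreaRect(P);print("plate",R,cv2.boxPoints(R).round().tolist())
# caddy block
for n,W,d in(("top",Wt,t),("scene",Ws,s)):
    k=sub(W,590,640,-275,-180,240,285)&(d["color"].max(-1)<70)
    p=W[k];v,u=np.where(k);print(n,"block",len(p),p.mean(0).round(1),p.min(0).round(1),p.max(0).round(1),"px",u.mean().round(1),v.mean().round(1))
    c=np.array([u.mean(),v.mean()]); print("  ray z257",ray(d,*c,257).round(1))
    k=sub(W,590,640,-290,-170,228,285);p=W[k];w=np.linalg.svd(p[:,:2]-p[:,:2].mean(0))[2][0];print("  top-rod dir deg",np.degrees(np.arctan2(w[1],w[0])))
# two-ray triangulation
def o(d,u,v): 
    D_=d["pose"][:3,:3]@np.array([(u-d["cx"])/d["fx"],-(v-d["cy"])/d["fy"],-1]);return d["pose"][:3,3],D_/np.linalg.norm(D_)
C=[]
for W,d in((Wt,t),(Ws,s)):
    k=sub(W,590,640,-275,-180,240,285)&(d["color"].max(-1)<70);v,u=np.where(k);C.append(o(d,u.mean(),v.mean()))
A=sum(np.eye(3)-np.outer(x,x) for _,x in C);b=sum((np.eye(3)-np.outer(x,x))@q for q,x in C);print("tri",np.linalg.solve(A,b).round(1))
# tray from both views (target)
for n,W,d in(("top",Wt,t),("scene",Ws,s)):
    k=sub(W,520,700,110,310,-5,25)&(d["color"].max(-1)<70)
    hull=cv2.convexHull(np.argwhere(k)[:,::-1].astype(np.int32))
    P=np.array([ray(d,*p[0],14)[:2] for p in hull],np.float32);print(n,"tray",cv2.minAreaRect(P),"z med/max",np.median(W[k][:,2]).round(1),np.percentile(W[k][:,2],97).round(1))
# obstacles
H=np.nanmax
for W in(Wt,Ws):
    k=sub(W,250,800,-420,330,20,400)
    for nm,a in(("can",(580,760,-100,60)),("tall caddy",(330,560,-420,-200))):
        kk=k&sub(W,*a,20,400);p=W[kk];print(nm,p.min(0).round(),p.max(0).round(),len(p))
# lip/keeper: profile of points near stand centreline
    kk=sub(W,585,660,-245,-215,140,230);p=W[kk];print("prof",[ (int(x),int(y),int(z)) for x,y,z in p[np.argsort(p[:,0])]][:40])
E
```

```text
plate ((622.3563842773438, -230.41864013671875), (130.25201416015625, 170.912109375), 84.40058135986328) [[531.0, -287.0], [701.0, -304.0], [714.0, -174.0], [544.0, -157.0]]
top block 88 [ 612.8 -228.3  267.4] [ 607.3 -243.6  246.3] [ 622.3 -214.3  279.4] px 360.9 170.3
  ray z257 [ 616.1 -230.2  257. ]
  top-rod dir deg 84.22060268990576
scene block 95 [ 625.  -223.2  261.4] [ 615.9 -239.   243.3] [ 630.3 -210.8  275.6] px 183.5 151.1
  ray z257 [ 620.5 -229.7  257. ]
  top-rod dir deg 86.13695498846009
tri [ 617.8 -231.6  254.7]
top tray ((612.29150390625, 213.5325927734375), (113.74476623535156, 114.21426391601562), 75.35501861572266) z med/max 5.7 16.4
scene tray ((624.1717529296875, 214.89039611816406), (113.65702819824219, 112.74799346923828), 77.10369873046875) z med/max 4.1 13.0
can [645. -43.  20.] [759.  17. 161.] 505
tall caddy [ 330. -420.   20.] [ 560. -256.  321.] 761
prof [(600, -233, 174), (600, -232, 182), (601, -226, 200), (601, -229, 199), (602, -230, 176), (602, -224, 176), (602, -235, 198), (602, -232, 197), (603, -224, 194), (603, -222, 193), (603, -233, 161), (
[... 644 characters left out ...]
607, -228, 197), (608, -232, 199), (608, -236, 197), (608, -224, 193), (608, -229, 159), (609, -230, 197), (610, -229, 176), (610, -225, 196), (610, -238, 194), (611, -223, 176), (611, -223, 172), (612, -222, 151), (612, -223, 195), (612, -221, 155), (612, -231, 198), (612, -222, 145), (612, -224, 160), (612, -226, 150), (613, -230, 195), (613, -226, 194), (613, -222, 171), (613, -229, 177), (613, -229, 174), (613, -222, 142), (613, -233, 150), (613, -224, 154), (613, -226, 163), (613, -225, 198), (614, -221, 193), (614, -223, 158), (614, -233, 195), (614, -236, 149), (615, -223, 149), (615, -218, 151), (615, -223, 175), (615, -226, 154), (615, -226, 151), (615, -222, 178), (615, -223, 172)]
```

Checks agree. The grip block triangulates to (617.8, -231, 255) against 259 expected, the stand yaw is about -5.6°, the tray centre is about (616, 214) with yaw -14°, and the block is within reach at 660 mm. Now raise and turn.

The manual's scale: shifts go in shares of 0.8 m and turns go in shares of 45 degrees. Converting my numbers, -0.18 m is -0.225, -0.17 m is -0.2125, -40 degrees is -0.8889.

>>> drive_tool(
  series=[
    {"slide": [0, 0, -0.0563], "angular": [0, 0, -0.1778], "fingers": 1},
    {"slide": [0, 0, -0.1125], "angular": [0, 0, -0.3556], "fingers": 1},
    {"slide": [0.025, 0, -0.1625], "angular": [0, 0, -0.5333], "fingers": 1},
    {"slide": [0.075, -0.0125, -0.2125], "angular": [0, 0, -0.7111], "fingers": 1},
    {"slide": [0.125, -0.025, -0.225], "angular": [0, 0, -0.8889], "fingers": 1},
  ],
)

```text
time: 0.6
ee_pos: [275.3, -465.2, 385.2]
eef_rot: [[0.499, 0.867, 0.002], [0.867, -0.499, -0.006], [-0.004, 0.004, -1.0]]
contact_force: [1.0, -0.7, 0.1]
finger_gap: 85.3
finger_force: 0.0
```

```bash
cat > go.py <<'E'
# usage: go.py x y z yaw(deg of tool y) -> shift and turn in tool axes
import sys;from cell import r;import numpy as np
s=r.sense();p=np.array(s["ee_pos"]);R=np.array(s["eef_rot"])
x,y,z,w=map(float,sys.argv[1:5]);yaw=np.degrees(np.arctan2(R[1,1],R[0,1]))
print("t",round(s["time"],2),"pos",p.round(1),"yaw",yaw.round(2),"tilt",np.degrees(R[:2,2]).round(2),"F",np.round(s["contact_force"],2),"gap",s["finger_gap"],s["finger_force"])
print("slide mm",(R.T@(np.array([x,y,z])-p)).round(1),"turn z",round(-(w-yaw),2),"q",np.round(s["joint_positions"],2))
E
python3 go.py 617.5 -230.5 370 -5.6
```

```text
t 0.6 pos [ 275.3 -465.2  385.2] yaw -29.92 tilt [ 0.1  -0.32] F [ 1.03 -0.7   0.09] gap 85.34191672021295 0.0
slide mm [374.1 179.5  14.5] turn z -24.32 q [ 1.1   0.28 -0.13  1.12  0.04  1.74  0.45]
```

In the tool's units: 0.2 m is 0.25, 0.04 m is 0.05.

>>> drive_tool(
  series=[
    {"slide": [0.05, 0.0238, 0], "angular": [0, 0, 0], "fingers": 1},
    {"slide": [0.1, 0.0475, 0], "angular": [0, 0, 0], "fingers": 1},
    {"slide": [0.15, 0.0713, 0], "angular": [0, 0, 0], "fingers": 1},
    {"slide": [0.2, 0.095, 0], "angular": [0, 0, 0], "fingers": 1},
    {"slide": [0.25, 0.1188, 0], "angular": [0, 0, 0], "fingers": 1},
  ],
)

```text
time: 1.1
ee_pos: [459.1, -336.1, 381.4]
eef_rot: [[0.499, 0.867, -0.001], [0.867, -0.499, 0.0], [-0.0, -0.001, -1.0]]
contact_force: [0.6, -1.4, -0.1]
finger_gap: 85.7
finger_force: 0.0
```

In the tool's units: 0.16 m is 0.2, 0.12 m is 0.15, -24 degrees is -0.5333.

>>> drive_tool(
  series=[
    {"slide": [0.05, 0.0238, 0], "angular": [0, 0, -0.1333], "fingers": 1},
    {"slide": [0.1, 0.0475, 0], "angular": [0, 0, -0.2667], "fingers": 1},
    {"slide": [0.15, 0.0713, 0], "angular": [0, 0, -0.4], "fingers": 1},
    {"slide": [0.2, 0.095, 0], "angular": [0, 0, -0.5333], "fingers": 1},
    {"slide": [0.2, 0.095, 0], "angular": [0, 0, -0.5333], "fingers": 1},
  ],
)

```text
time: 1.6
ee_pos: [608.2, -229.1, 377.2]
eef_rot: [[0.089, 0.996, -0.003], [0.996, -0.089, 0.008], [0.008, -0.004, -1.0]]
contact_force: [-0.6, 0.5, -1.3]
finger_gap: 85.4
finger_force: 0.0
```

```bash
python3 go.py 617.5 -230.5 310 -5.6
```

```text
t 1.6 pos [ 608.2 -229.1  377.2] yaw -5.12 tilt [-0.2   0.46] F [-0.64  0.47 -1.35] gap 85.42592419830832 0.0
slide mm [-1.   9.7 67.2] turn z 0.48 q [ 0.48  0.58 -0.35  0.7   0.19  1.88  0.15]
```

In the tool's units: 0.067 m is 0.0838, 0.008 m is 0.01.

>>> drive_tool(
  series=[
    {"slide": [-0.0013, 0.01, 0.0375], "angular": [0, 0, 0], "fingers": 1},
    {"slide": [-0.0013, 0.01, 0.075], "angular": [0, 0, 0], "fingers": 1},
    {"slide": [-0.0013, 0.01, 0.0838], "angular": [0, 0, 0], "fingers": 1},
    {"slide": [-0.0013, 0.01, 0.0838], "angular": [0, 0, 0], "fingers": 1},
    {"slide": [-0.0013, 0.01, 0.0838], "angular": [0, 0, 0], "fingers": 1},
  ],
)

```text
time: 2.1
ee_pos: [612.0, -238.8, 316.8]
eef_rot: [[0.104, 0.995, 0.003], [0.995, -0.104, -0.001], [-0.001, 0.003, -1.0]]
contact_force: [-0.7, 0.2, 0.9]
finger_gap: 85.6
finger_force: 0.0
```

```bash
python3 go.py 617.5 -230.5 240 -5.6; python3 - <<'E'
from cell import r
import cv2
a=r.snapshot("top")["color"][100:230,290:420];b=r.snapshot("scene")["color"][70:200,120:250]
import numpy as np
f=lambda i:cv2.resize(i,(400,400),interpolation=cv2.INTER_CUBIC)
cv2.imwrite("pics/c2.png",np.hstack([f(a),f(b)])[:,:,::-1])
E
```

```text
t 2.1 pos [ 612.  -238.8  316.8] yaw -5.95 tilt [ 0.15 -0.05] F [-0.7   0.15  0.92] gap 85.64605591931027 0.0
slide mm [ 8.9  4.4 76.8] turn z -0.35 q [ 0.52  0.56 -0.35  0.9   0.18  1.71  0.14]
```

View pics/c2.png

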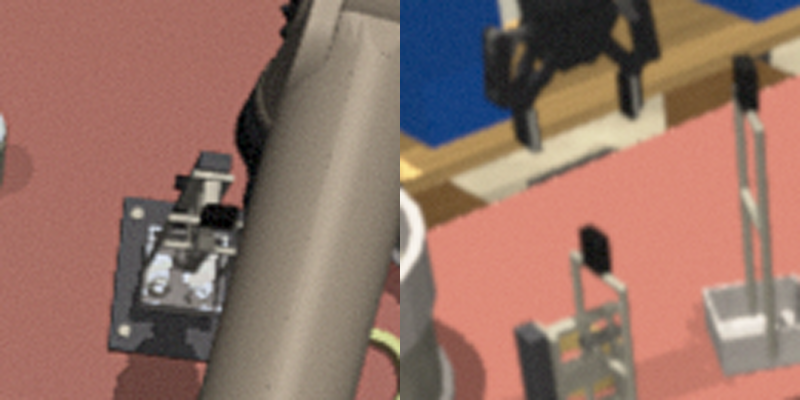

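The top view (crop 218,215) shows the block beside the arm, and the scene view shows the open fingers above the block (crop 595,250). Lower in two stages.

In the tool's units: 0.01 m is 0.0125, 0.008 m is 0.01.

>>> drive_tool(
  series=[
    {"slide": [0.01, 0.005, 0.0125], "angular": [0, 0, 0], "fingers": 1},
    {"slide": [0.01, 0.005, 0.0125], "angular": [0, 0, 0], "fingers": 1},
    {"slide": [0.01, 0.005, 0.0125], "angular": [0, 0, 0], "fingers": 1},
    {"slide": [0.01, 0.005, 0.0125], "angular": [0, 0, 0], "fingers": 1},
  ],
)

```text
time: 2.6
ee_pos: [616.5, -230.8, 305.0]
eef_rot: [[0.103, 0.995, -0.0], [0.995, -0.103, -0.0], [-0.0, 0.0, -1.0]]
contact_force: [0.0, -0.1, 0.2]
finger_gap: 85.1
finger_force: 0.0
```

```bash
python3 go.py 617.5 -230.5 240 -5.6
```

```text
t 2.6 pos [ 616.5 -230.8  305. ] yaw -5.89 tilt [-0.   -0.02] F [ 0.01 -0.14  0.15] gap 85.10868115159414 0.0
slide mm [ 0.4  1.  65. ] turn z -0.29 q [ 0.51  0.56 -0.35  0.92  0.18  1.69  0.12]
```

In the tool's units: 0.065 m is 0.0813, 0.06 m is 0.075.

>>> drive_tool(
  series=[
    {"slide": [0, 0.0013, 0.0313], "angular": [0, 0, 0], "fingers": 1},
    {"slide": [0, 0.0013, 0.0563], "angular": [0, 0, 0], "fingers": 1},
    {"slide": [0, 0.0013, 0.075], "angular": [0, 0, 0], "fingers": 1},
    {"slide": [0, 0.0013, 0.0813], "angular": [0, 0, 0], "fingers": 1},
    {"slide": [0, 0.0013, 0.0813], "angular": [0, 0, 0], "fingers": 1},
  ],
)

```text
time: 3.1
ee_pos: [617.0, -231.1, 239.3]
eef_rot: [[0.103, 0.995, -0.001], [0.995, -0.103, 0.0], [0.0, -0.001, -1.0]]
contact_force: [0.1, 1.0, -0.4]
finger_gap: 85.3
finger_force: 0.0
```

>>> drive_tool(
  series=[
    {"slide": [0, 0, 0], "angular": [0, 0, 0], "fingers": 0.5},
    {"slide": [0, 0, 0], "angular": [0, 0, 0], "fingers": 0.35},
    {"slide": [0, 0, 0], "angular": [0, 0, 0], "fingers": 0.35},
  ],
  squeeze=30,
)

```text
time: 3.4
ee_pos: [617.9, -230.9, 241.0]
eef_rot: [[0.103, 0.995, 0.002], [0.995, -0.103, -0.001], [-0.0, 0.002, -1.0]]
contact_force: [-0.5, 0.2, -0.2]
finger_gap: 43.5
finger_force: 0.0
```

```bash
python3 go.py 617.5 -230.5 240 -5.6; python3 - <<'E'
from cell import r
import cv2
b=r.snapshot("scene")["color"][110:200,140:230]
cv2.imwrite("pics/c3.png",cv2.resize(b,(500,500),interpolation=cv2.INTER_CUBIC)[:,:,::-1])
E
```

```text
t 3.4 pos [ 617.9 -230.9  241. ] yaw -5.9 tilt [ 0.1  -0.03] F [-0.51  0.2  -0.23] gap 43.48651371313162 0.0
slide mm [ 0.4 -0.5  1. ] turn z -0.3 q [ 0.53  0.56 -0.35  1.08  0.18  1.53  0.11]
```

View pics/c3.png

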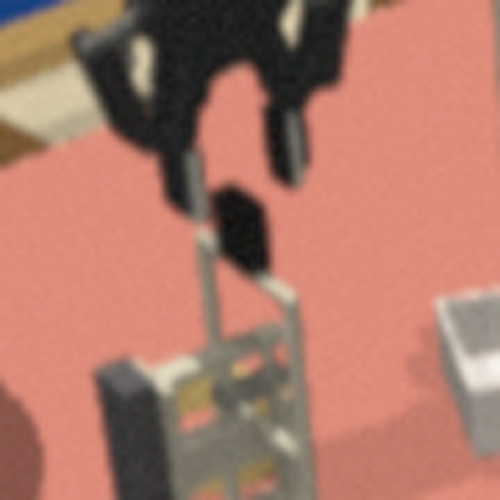

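The fingers straddle the block, but the tips (crop 190,215 and 295,185) look high against it. I'll project the expected points to check.

```bash
python3 - <<'E'
from cell import r
from h import *
d=r.snapshot("scene");W=cloud(d)
def pr(p):
    q=d["pose"][:3,:3].T@(np.array(p,float)-d["pose"][:3,3]);return np.array([d["cx"]+d["fx"]*q[0]/-q[2],d["cy"]-d["fy"]*q[1]/-q[2]])
s=r.sense();p=np.array(s["ee_pos"]);R=np.array(s["eef_rot"]);C=lambda q:((pr(q)-[140,110])*500/90).round()
print("tcp",C(p),"grasp",C(p+[0,0,19]),"tips",C(p+22*R[:,1]),C(p-22*R[:,1]))
for z in(239,275):print("block",z,C([617.5,-230.5,z]))
# depth of the finger tips: crop px (190,205),(293,175)
for c in((190,200),(190,210),(293,170),(293,180),(240,215),(245,245)):
    u=int(c[0]*90/500+140);v=int(c[1]*90/500+110);print(c,W[v,u].round(),d["color"][v,u])
E
```

```text
tcp [249. 256.] grasp [244. 220.] tips [208. 272.] [288. 240.]
block 239 [250. 259.]
block 275 [241. 191.]
(190, 200) [ 650. -226.  285.] [38 33 33]
(190, 210) [ 651. -224.  284.] [75 55 50]
(293, 170) [ 600. -215.  286.] [107 104  93]
(293, 180) [ 599. -218.  279.] [121 109  99]
(240, 215) [ 628. -219.  273.] [27 27 24]
(245, 245) [nan nan nan] [26 22 25]
```

```bash
python3 - <<'E'
from cell import r
from h import *
d=r.snapshot("scene");W=cloud(d)
for a,b in((640,665),(580,607)):
    k=(W[...,0]>a)&(W[...,0]<b)&(W[...,1]>-260)&(W[...,1]<-195)&(W[...,2]>238)
    v,u=np.where(k);o=np.argsort(-v)[:12];print([(round((u[i]-140)*500/90),round((v[i]-110)*500/90),*W[v[i],u[i]].round().astype(int)) for i in o])
    print(W[k][:,:2].mean(0),r.sense()["ee_pos"].round(1) if hasattr(r.sense()["ee_pos"],"round") else r.sense()["ee_pos"])
E
```

```text
[(211, 222, np.int64(643), np.int64(-221), np.int64(273)), (206, 222, np.int64(642), np.int64(-226), np.int64(270)), (211, 217, np.int64(642), np.int64(-221), np.int64(275)), (200, 217, np.int64(640), np.int64(-233), np.int64(270)), (206, 217, np.int64(643), np.int64(-225), np.int64(274)), (194, 211, np.int64(645), np.int64(-229), np.int64(277)), (217, 211, np.int64(641), np.int64(-218), np.int64(279)), (206, 211, np.int64(644), np.int64(-222), np.int64(279)), (200, 211, np.int64(644), np.int64(-227), np.int64(277)), (189, 211, np.int64(650), np.int64(-226), np.int64(280)), (194, 206, np.int64(644), np.int64(-230), np.int64(279)), (189, 206, np.int64(650), np.int64(-226), np.int64(283))]
[ 650.37625944 -219.81796524] [ 617.6 -230.9  240.3]
[(283, 194, np.int64(603), np.int64(-219), np.int64(272)), (278, 194, np.int64(605), np.int64(-219), np.int64(273)), (272, 194, np.int64(605), np.int64(-224), np.int64(271)), (267, 189, np.int64(606), np.int64(-226), np.int64(273)), (283, 189, np.int64(603), np.int64(-217), np.int64(275)), (289, 189, np.int64(598), np.int64(-221), np.int64(272)), (261, 189, np.int64(603), np.int64(-236), np.int64(268)), (272, 189, np.int64(604), np.int64(-225), np.int64(273)), (272, 183, np.int64(606), np.int64(-222), np.int64(278)), (289, 183, np.int64(599), np.int64(-218), np.int64(276)), (278, 183, np.int64(605), np.int64(-219), np.int64(278)), (283, 183, np.int64(604), np.int64(-216), np.int64(279))]
[ 598.89461491 -213.00182339] [ 617.6 -230.9  240.3]
```

>>> drive_tool(
  series=[
    {"slide": [0, 0, 0], "angular": [0, 0, 0], "fingers": 0.2},
    {"slide": [0, 0, 0], "angular": [0, 0, 0], "fingers": 0.0},
    {"slide": [0, 0, 0], "angular": [0, 0, 0], "fingers": 0.0},
    {"slide": [0, 0, 0], "angular": [0, 0, 0], "fingers": 0.0},
  ],
  squeeze=20,
)

```text
time: 3.95
ee_pos: [617.7, -230.9, 240.1]
eef_rot: [[0.103, 0.995, 0.001], [0.995, -0.103, -0.0], [-0.0, 0.001, -1.0]]
contact_force: [0.9, 0.3, 1.2]
finger_gap: 12.7
finger_force: 22.8
```

```bash
python3 go.py 617.5 -230.5 240 -5.6; python3 - <<'E'
from cell import r
import cv2
b=r.snapshot("scene")["color"][110:200,140:230]
cv2.imwrite("pics/c4.png",cv2.resize(b,(500,500),interpolation=cv2.INTER_CUBIC)[:,:,::-1])
E
```

```text
t 3.95 pos [ 617.7 -230.9  240.1] yaw -5.89 tilt [ 0.04 -0.01] F [0.92 0.25 1.16] gap 12.673036697174577 22.81799947944819
slide mm [ 0.4 -0.2  0.1] turn z -0.29 q [ 0.53  0.56 -0.35  1.08  0.18  1.53  0.11]
```

View pics/c4.png

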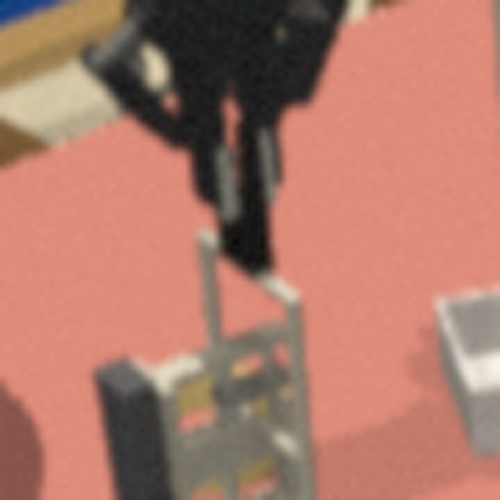

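The grip closed (gap 12.7 mm), but the tips end around crop (230,218), so only the upper part of the block is held. The stand's top is about 207 mm, so there is room to reopen and go 14 mm lower.

>>> drive_tool(
  series=[
    {"slide": [0, 0, 0], "angular": [0, 0, 0], "fingers": 0.4},
    {"slide": [0, 0, 0], "angular": [0, 0, 0], "fingers": 0.4},
    {"slide": [0, 0, 0.0088], "angular": [0, 0, 0], "fingers": 0.4},
    {"slide": [0, 0, 0.0175], "angular": [0, 0, 0], "fingers": 0.4},
    {"slide": [0, 0, 0.0175], "angular": [0, 0, 0], "fingers": 0.4},
  ],
)

```text
time: 4.5
ee_pos: [616.3, -230.7, 223.8]
eef_rot: [[0.103, 0.995, -0.004], [0.995, -0.103, 0.001], [0.001, -0.004, -1.0]]
contact_force: [0.1, -1.0, 0.1]
finger_gap: 34.2
finger_force: 0.0
```

>>> drive_tool(
  series=[
    {"slide": [0, 0, 0], "angular": [0, 0, 0], "fingers": 0.2},
    {"slide": [0, 0, 0], "angular": [0, 0, 0], "fingers": 0.0},
    {"slide": [0, 0, 0], "angular": [0, 0, 0], "fingers": 0.0},
    {"slide": [0, 0, 0], "angular": [0, 0, 0], "fingers": 0.0},
    {"slide": [0, 0, 0], "angular": [0, 0, 0], "fingers": 0.0},
  ],
  squeeze=60,
)

```text
time: 5.0
ee_pos: [617.5, -230.8, 225.9]
eef_rot: [[0.103, 0.995, 0.0], [0.995, -0.103, 0.0], [0.0, 0.0, -1.0]]
contact_force: [0.1, -0.2, -0.8]
finger_gap: 12.9
finger_force: 58.9
```

```bash
python3 go.py 617.5 -230.5 226 -5.6; python3 - <<'E'
from cell import r
import cv2
b=r.snapshot("scene")["color"][110:200,140:230]
cv2.imwrite("pics/c5.png",cv2.resize(b,(500,500),interpolation=cv2.INTER_CUBIC)[:,:,::-1])
E
```

```text
t 5.0 pos [ 617.5 -230.8  225.9] yaw -5.89 tilt [0.01 0.  ] F [ 0.08 -0.24 -0.83] gap 12.890760164935475 58.85361671447754
slide mm [ 0.3 -0.  -0.1] turn z -0.29 q [ 0.53  0.56 -0.35  1.11  0.19  1.5   0.11]
```

View pics/c5.png

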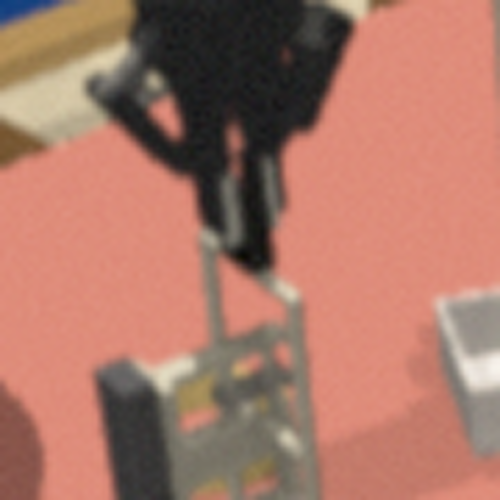

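Grip is now near the block's foot: tips at crop (235,245), 59 N. Lift slowly and watch the force, first 8 mm to get the weight.

In the tool's units: -0.008 m is -0.01, -0.006 m is -0.0075.

>>> drive_tool(
  series=[
    {"slide": [0, 0, -0.0038], "angular": [0, 0, 0], "fingers": 0},
    {"slide": [0, 0, -0.0075], "angular": [0, 0, 0], "fingers": 0},
    {"slide": [0, 0, -0.01], "angular": [0, 0, 0], "fingers": 0},
    {"slide": [0, 0, -0.01], "angular": [0, 0, 0], "fingers": 0},
    {"slide": [0, 0, -0.01], "angular": [0, 0, 0], "fingers": 0},
  ],
)

```text
time: 5.55
ee_pos: [617.2, -230.8, 233.6]
eef_rot: [[0.103, 0.995, -0.001], [0.995, -0.103, 0.0], [0.0, -0.001, -1.0]]
contact_force: [-0.2, -0.3, -6.3]
finger_gap: 13.2
finger_force: 58.9
```

>>> drive_tool(
  series=[
    {"slide": [0, 0, 0], "angular": [0, 0, 0], "fingers": 0},
    {"slide": [0, 0, 0], "angular": [0, 0, 0], "fingers": 0},
  ],
)

```text
time: 5.75
ee_pos: [617.3, -230.8, 233.7]
eef_rot: [[0.103, 0.995, -0.0], [0.995, -0.103, 0.0], [0.0, -0.0, -1.0]]
contact_force: [-0.5, -0.5, -5.0]
finger_gap: 12.6
finger_force: 58.9
```

In the tool's units: -0.004 m is -0.005, -0.002 m is -0.0025.

>>> drive_tool(
  series=[
    {"slide": [0, 0, -0.0025], "angular": [0, 0, 0], "fingers": 0},
    {"slide": [0, 0, -0.005], "angular": [0, 0, 0], "fingers": 0},
    {"slide": [0, 0, -0.005], "angular": [0, 0, 0], "fingers": 0},
    {"slide": [0, 0, -0.005], "angular": [0, 0, 0], "fingers": 0},
  ],
)

```text
time: 6.15
ee_pos: [617.5, -230.9, 238.1]
eef_rot: [[0.103, 0.995, 0.0], [0.995, -0.103, -0.0], [-0.0, 0.0, -1.0]]
contact_force: [-0.2, -0.1, -6.0]
finger_gap: 12.9
finger_force: 58.9
```

In the tool's units: -0.004 m is -0.005, -0.002 m is -0.0025.

>>> drive_tool(
  series=[
    {"slide": [0, 0, -0.0025], "angular": [0, 0, 0], "fingers": 0},
    {"slide": [0, 0, -0.005], "angular": [0, 0, 0], "fingers": 0},
    {"slide": [0, 0, -0.005], "angular": [0, 0, 0], "fingers": 0},
    {"slide": [0, 0, -0.005], "angular": [0, 0, 0], "fingers": 0},
  ],
)

```text
time: 6.55
ee_pos: [617.5, -230.9, 242.0]
eef_rot: [[0.103, 0.995, 0.0], [0.995, -0.103, -0.0], [-0.0, 0.0, -1.0]]
contact_force: [-0.0, 0.5, -5.8]
finger_gap: 12.6
finger_force: 58.9
```

In the tool's units: -0.004 m is -0.005, -0.002 m is -0.0025.

>>> drive_tool(
  series=[
    {"slide": [0, 0, -0.0025], "angular": [0, 0, 0], "fingers": 0},
    {"slide": [0, 0, -0.005], "angular": [0, 0, 0], "fingers": 0},
    {"slide": [0, 0, -0.005], "angular": [0, 0, 0], "fingers": 0},
    {"slide": [0, 0, -0.005], "angular": [0, 0, 0], "fingers": 0},
  ],
)

```text
time: 6.95
ee_pos: [617.2, -230.8, 245.2]
eef_rot: [[0.103, 0.995, -0.001], [0.995, -0.103, 0.0], [0.0, -0.001, -1.0]]
contact_force: [0.4, -0.1, -8.5]
finger_gap: 12.6
finger_force: 58.5
```

In the tool's units: -0.003 m is -0.0038, -0.0015 m is -0.0019.

>>> drive_tool(
  series=[
    {"slide": [0, 0, -0.0019], "angular": [0, 0, 0], "fingers": 0},
    {"slide": [0, 0, -0.0038], "angular": [0, 0, 0], "fingers": 0},
    {"slide": [0, 0, -0.0038], "angular": [0, 0, 0], "fingers": 0},
    {"slide": [0, 0, -0.0038], "angular": [0, 0, 0], "fingers": 0},
  ],
)

```text
time: 7.35
ee_pos: [617.2, -230.8, 248.4]
eef_rot: [[0.103, 0.995, -0.001], [0.995, -0.103, 0.0], [0.0, -0.001, -1.0]]
contact_force: [1.3, 0.7, -10.5]
finger_gap: 12.4
finger_force: 58.4
```

The keeper is engaged: about +2.2 N over 3.2 mm, matching 0.7 N/mm, with contact near z≈243.6. So the lip is about 22 mm. Ease up 2 mm more and average the force.

In the tool's units: -0.0018 m is -0.0023, -0.001 m is -0.0013.

>>> drive_tool(
  series=[
    {"slide": [0, 0, -0.0013], "angular": [0, 0, 0], "fingers": 0},
    {"slide": [0, 0, -0.0023], "angular": [0, 0, 0], "fingers": 0},
    {"slide": [0, 0, -0.0023], "angular": [0, 0, 0], "fingers": 0},
    {"slide": [0, 0, -0.0023], "angular": [0, 0, 0], "fingers": 0},
  ],
)

```text
time: 7.75
ee_pos: [617.2, -230.8, 250.4]
eef_rot: [[0.103, 0.995, -0.001], [0.995, -0.103, 0.0], [0.0, -0.001, -1.0]]
contact_force: [-0.2, -0.1, -11.9]
finger_gap: 12.3
finger_force: 58.4
```

```bash
python3 - <<'E'
from cell import r
import numpy as np
F=[]
for i in range(12):
    r.snapshot("scene");s=r.sense();F.append([*s["contact_force"],*s["ee_pos"],*s["torque"]])
print(np.mean(F,0).round(2),np.std(F,0).round(2),s["time"])
E
```

```text
[ 4.3000e-01  1.7000e-01 -1.2770e+01  6.1725e+02 -2.3084e+02  2.5055e+02
 -2.0000e-02 -1.3000e-01  0.0000e+00] [0.51 0.59 0.29 0.03 0.01 0.08 0.03 0.04 0.03] 8.35
```

In the tool's units: -0.006 m is -0.0075, -0.004 m is -0.005.

>>> drive_tool(
  series=[
    {"slide": [0, 0, 0.0009], "angular": [0, 0, 0], "fingers": 0},
    {"slide": [0, -0.0025, 0.0009], "angular": [0, 0, 0], "fingers": 0},
    {"slide": [0, -0.005, 0.0009], "angular": [0, 0, 0], "fingers": 0},
    {"slide": [0, -0.0075, 0.0009], "angular": [0, 0, 0], "fingers": 0},
    {"slide": [0, -0.0075, 0.0009], "angular": [0, 0, 0], "fingers": 0},
  ],
)

```text
time: 8.85
ee_pos: [611.7, -230.2, 250.5]
eef_rot: [[0.103, 0.995, 0.001], [0.995, -0.103, -0.0], [-0.0, 0.001, -1.0]]
contact_force: [2.7, -0.2, -13.4]
finger_gap: 12.1
finger_force: 58.7
```

```bash
cat > f.py <<'E'
from cell import r
import numpy as np
F=[]
for i in range(6):
    r.snapshot("scene");s=r.sense();F.append([*s["contact_force"],*s["ee_pos"],*s["torque"]])
print(np.mean(F,0).round(2),s["time"])
E
python3 f.py
```

```text
[ 2.9900e+00 -4.2000e-01 -1.2660e+01  6.1167e+02 -2.3017e+02  2.5019e+02
 -6.0000e-02 -9.1000e-01  2.0000e-02] 9.15
```

In the tool's units: -0.003 m is -0.0038, -0.002 m is -0.0025.

>>> drive_tool(
  series=[
    {"slide": [0, -0.0013, 0], "angular": [0, 0, 0], "fingers": 0},
    {"slide": [0, -0.0025, 0], "angular": [0, 0, 0], "fingers": 0},
    {"slide": [0, -0.0038, 0], "angular": [0, 0, 0], "fingers": 0},
    {"slide": [0, -0.0038, 0], "angular": [0, 0, 0], "fingers": 0},
  ],
)

```text
time: 9.55
ee_pos: [608.1, -229.9, 250.0]
eef_rot: [[0.103, 0.995, -0.0], [0.995, -0.103, -0.0], [-0.0, -0.0, -1.0]]
contact_force: [3.1, -0.6, -12.9]
finger_gap: 12.5
finger_force: 58.8
```

```bash
python3 f.py
```

```text
[ 2.3300e+00 -3.8000e-01 -1.2630e+01  6.0822e+02 -2.2994e+02  2.4994e+02
 -5.0000e-02 -7.3000e-01  0.0000e+00] 9.85
```

Drag is steady at about 2.5 N, which is keeper rubbing, so the bar is over the lip. Continue out.

In the tool's units: -0.008 m is -0.01, -0.006 m is -0.0075.

>>> drive_tool(
  series=[
    {"slide": [0, -0.0025, 0], "angular": [0, 0, 0], "fingers": 0},
    {"slide": [0, -0.005, 0], "angular": [0, 0, 0], "fingers": 0},
    {"slide": [0, -0.0075, 0], "angular": [0, 0, 0], "fingers": 0},
    {"slide": [0, -0.01, 0], "angular": [0, 0, 0], "fingers": 0},
    {"slide": [0, -0.01, 0], "angular": [0, 0, 0], "fingers": 0},
  ],
)

```text
time: 10.35
ee_pos: [599.0, -229.4, 251.4]
eef_rot: [[0.103, 0.995, -0.002], [0.995, -0.103, -0.001], [-0.001, -0.002, -1.0]]
contact_force: [-2.6, -0.7, -6.3]
finger_gap: 12.5
finger_force: 59.2
```

```bash
python3 f.py
```

```text
[-4.0600e+00  5.4000e-01 -3.1600e+00  5.9935e+02 -2.2941e+02  2.5109e+02
  1.2000e-01  1.3400e+00  1.0000e-02] 10.65
```

In the tool's units: -0.02 m is -0.025, -0.015 m is -0.0188.

>>> drive_tool(
  series=[
    {"slide": [0, -0.0038, 0], "angular": [0, 0, 0], "fingers": 0},
    {"slide": [0, -0.0075, 0], "angular": [0, 0, 0], "fingers": 0},
    {"slide": [0, -0.0125, 0], "angular": [0, 0, 0], "fingers": 0},
    {"slide": [0, -0.0188, 0], "angular": [0, 0, 0], "fingers": 0},
    {"slide": [0, -0.025, 0], "angular": [0, 0, 0], "fingers": 0},
  ],
)

```text
time: 11.15
ee_pos: [580.6, -226.9, 250.1]
eef_rot: [[0.102, 0.995, 0.001], [0.995, -0.102, -0.0], [0.0, 0.001, -1.0]]
contact_force: [-0.8, 0.6, -5.7]
finger_gap: 12.8
finger_force: 59.4
```

```bash
python3 f.py
```

```text
[-3.2000e-01  1.8000e-01 -5.1600e+00  5.8036e+02 -2.2714e+02  2.5019e+02
  0.0000e+00  5.0000e-02  1.0000e-02] 11.45
```

The caddy is clear: weight only, with the bar about 37 mm in front of the seat. Draw further out and raise.

In the tool's units: -0.055 m is -0.0688, -0.05 m is -0.0625.

>>> drive_tool(
  series=[
    {"slide": [0, -0.0125, -0.0025], "angular": [0, 0, 0], "fingers": 0},
    {"slide": [0, -0.0313, -0.01], "angular": [0, 0, 0], "fingers": 0},
    {"slide": [0, -0.05, -0.02], "angular": [0, 0, 0], "fingers": 0},
    {"slide": [0, -0.0625, -0.0275], "angular": [0, 0, 0], "fingers": 0},
    {"slide": [0, -0.0688, -0.0313], "angular": [0, 0, 0], "fingers": 0},
  ],
)

```text
time: 11.95
ee_pos: [525.0, -221.6, 276.2]
eef_rot: [[0.103, 0.995, 0.001], [0.995, -0.103, -0.001], [-0.001, 0.001, -1.0]]
contact_force: [-0.3, -0.9, -5.7]
finger_gap: 12.8
finger_force: 59.5
```

```bash
python3 go.py 525 214 275 -14; python3 - <<'E'
from cell import r
import cv2,numpy as np
b=r.snapshot("scene")["color"][90:230,130:270];a=r.snapshot("top")["color"][130:270,260:400]
f=lambda i:cv2.resize(i,(400,400),interpolation=cv2.INTER_CUBIC)
cv2.imwrite("pics/c6.png",np.hstack([f(a),f(b)])[:,:,::-1])
E
```

```text
t 11.95 pos [ 525.  -221.6  276.2] yaw -5.93 tilt [ 0.06 -0.06] F [-0.34 -0.86 -5.68] gap 12.7745982057272 59.4609135389328
slide mm [433.2 -45.    0.8] turn z 8.07 q [ 0.63  0.35 -0.37  1.3   0.13  1.51  0.17]
```

View pics/c6.png

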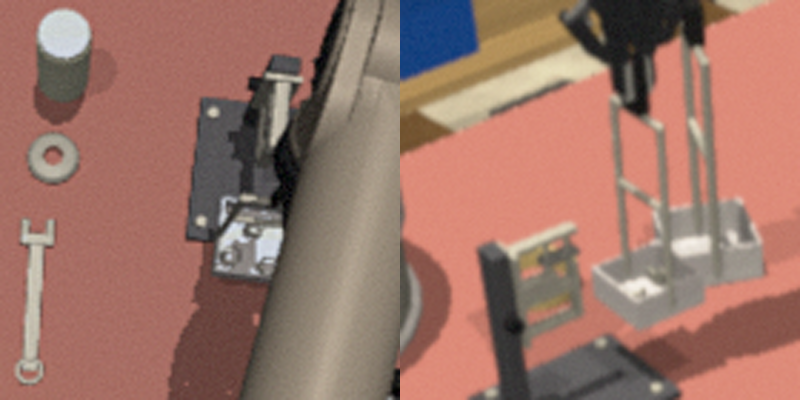

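The picture shows the caddy hanging upright and clear in front of the stand (scene crop 645,285), with nuts inside. Now carry it across to the tray.

In the tool's units: 0.12 m is 0.15, 0.09 m is 0.1125.

>>> drive_tool(
  series=[
    {"slide": [0.0125, -0.0013, 0], "angular": [0, 0, 0], "fingers": 0},
    {"slide": [0.0375, -0.0038, 0], "angular": [0, 0, 0], "fingers": 0},
    {"slide": [0.075, -0.0075, 0], "angular": [0, 0, 0], "fingers": 0},
    {"slide": [0.1125, -0.0113, 0], "angular": [0, 0, 0], "fingers": 0},
    {"slide": [0.15, -0.015, 0], "angular": [0, 0, 0], "fingers": 0},
  ],
)

```text
time: 12.55
ee_pos: [526.5, -98.2, 274.4]
eef_rot: [[0.101, 0.995, -0.0], [0.995, -0.101, 0.001], [0.001, -0.001, -1.0]]
contact_force: [1.1, -0.6, -6.5]
finger_gap: 12.6
finger_force: 59.4
```

In the tool's units: 0.15 m is 0.1875, 0.12 m is 0.15.

>>> drive_tool(
  series=[
    {"slide": [0.0375, -0.0038, 0], "angular": [0, 0, 0], "fingers": 0},
    {"slide": [0.075, -0.0075, 0], "angular": [0, 0, 0], "fingers": 0},
    {"slide": [0.1125, -0.0113, 0], "angular": [0, 0, 0], "fingers": 0},
    {"slide": [0.15, -0.015, 0], "angular": [0, 0, 0], "fingers": 0},
    {"slide": [0.1875, -0.0188, 0], "angular": [0, 0, 0], "fingers": 0},
  ],
)

```text
time: 13.05
ee_pos: [526.5, 52.6, 274.5]
eef_rot: [[0.101, 0.995, -0.001], [0.995, -0.101, 0.001], [0.001, -0.001, -1.0]]
contact_force: [0.5, -0.4, -5.2]
finger_gap: 12.6
finger_force: 59.4
```

In the tool's units: 0.12 m is 0.15, 0.105 m is 0.1313, 8 degrees is 0.1778.

>>> drive_tool(
  series=[
    {"slide": [0.0375, -0.0038, 0], "angular": [0, 0, 0.0444], "fingers": 0},
    {"slide": [0.075, -0.0075, 0], "angular": [0, 0, 0.0889], "fingers": 0},
    {"slide": [0.1063, -0.0113, 0], "angular": [0, 0, 0.1333], "fingers": 0},
    {"slide": [0.1313, -0.0138, 0], "angular": [0, 0, 0.1778], "fingers": 0},
    {"slide": [0.15, -0.015, 0], "angular": [0, 0, 0.1778], "fingers": 0},
  ],
)

```text
time: 13.55
ee_pos: [526.2, 174.1, 274.5]
eef_rot: [[0.236, 0.972, -0.001], [0.972, -0.236, 0.002], [0.002, -0.002, -1.0]]
contact_force: [0.5, 0.3, -6.2]
finger_gap: 12.7
finger_force: 59.4
```

```bash
python3 f.py; python3 go.py 617 214 275 -14
```

```text
[-2.8000e-01  2.0000e-01 -5.1600e+00  5.2688e+02  1.7177e+02  2.7463e+02
  1.0000e-01 -2.0000e-02 -2.0000e-02] 13.85
t 13.85 pos [527.8 168.2 274.7] yaw -14.05 tilt [-0.   -0.12] F [ 0.13 -0.89 -5.42] gap 12.677923704142241 59.45557951927185
slide mm [66.1 75.4 -0.4] turn z -0.05 q [ 0.04  0.34 -0.54  1.34  0.17  1.51 -0.73]
```

In the tool's units: 0.075 m is 0.0938, 0.069 m is 0.0863.

>>> drive_tool(
  series=[
    {"slide": [0.015, 0.0175, 0], "angular": [0, 0, 0], "fingers": 0},
    {"slide": [0.0375, 0.0425, 0], "angular": [0, 0, 0], "fingers": 0},
    {"slide": [0.06, 0.0688, 0], "angular": [0, 0, 0], "fingers": 0},
    {"slide": [0.075, 0.0863, 0], "angular": [0, 0, 0], "fingers": 0},
    {"slide": [0.0825, 0.0938, 0], "angular": [0, 0, 0], "fingers": 0},
  ],
)

```text
time: 14.35
ee_pos: [618.2, 215.1, 273.8]
eef_rot: [[0.243, 0.97, 0.0], [0.97, -0.243, -0.001], [-0.0, 0.001, -1.0]]
contact_force: [-0.2, -0.7, -5.1]
finger_gap: 12.9
finger_force: 59.2
```

```bash
python3 f.py; python3 go.py 617 214 230 -14; python3 - <<'E'
from h import *
from cell import r
import pickle
for nm in("top","scene"):
    d=r.snapshot(nm);W=cloud(d)
    # caddy box: light grey points 50-115 above table near tray
    k=(abs(W[...,0]-617)<110)&(abs(W[...,1]-214)<110)&(W[...,2]>55)&(W[...,2]<125)
    p=W[k]; 
    if len(p)<10: print(nm,len(p)); continue
    print(nm,len(p),p.min(0).round(),p.max(0).round(),"low z pct",np.percentile(p[:,2],[1,5,50]).round())
    q=p[(p[:,2]>95)&(p[:,2]<125)]; 
    if len(q)>10: print("  rim rect",cv2.minAreaRect(p[:,:2].astype(np.float32)))
b=r.snapshot("scene")["color"][210:350,260:400];a=r.snapshot("top")["color"][120:260,140:280]
f=lambda i:cv2.resize(i,(400,400),interpolation=cv2.INTER_CUBIC)
cv2.imwrite("pics/c7.png",np.hstack([f(a),f(b)])[:,:,::-1])
E
```

```text
[ 2.2000e-01  1.8000e-01 -5.5300e+00  6.1646e+02  2.1523e+02  2.7436e+02
  1.0000e-02 -3.0000e-02 -1.0000e-02] 14.65
t 14.65 pos [615.6 215.3 275.2] yaw -13.97 tilt [-0.   -0.05] F [ 0.71  0.1  -5.19] gap 12.804116335177916 59.229408502578735
slide mm [-0.9  1.7 45.2] turn z 0.03 q [-0.09  0.56 -0.51  1.02  0.27  1.62 -0.77]
top 21 [630. 166.  77.] [646. 178. 120.] low z pct [ 78.  83. 104.]
  rim rect ((640.1497192382812, 169.15103149414062), (17.354339599609375, 9.614729881286621), 34.166900634765625)
scene 1353 [572. 163.  75.] [671. 263. 125.] low z pct [78. 79. 96.]
  rim rect ((620.493896484375, 214.77215576171875), (87.12577056884766, 83.88772583007812), 75.3316650390625)
```

View pics/c7.png

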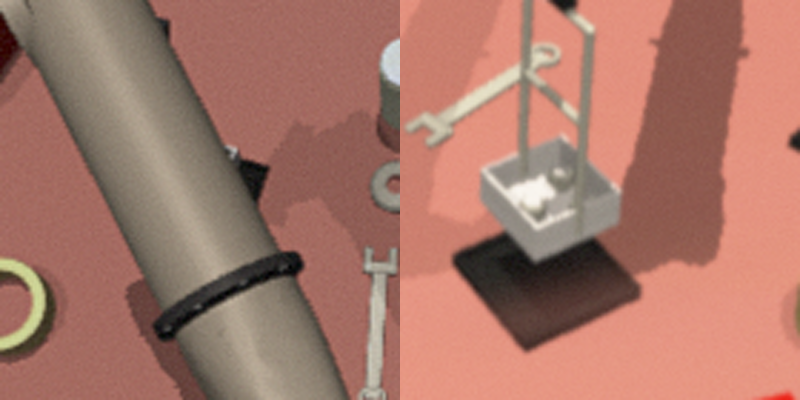

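The scene view shows the caddy upright over the tray (crop box 550,205; tray 545,290), with nuts in and yaw matched. Lower to about 25 mm above the tray floor.

In the tool's units: 0.05 m is 0.0625, 0.044 m is 0.055.

>>> drive_tool(
  series=[
    {"slide": [-0.0013, 0.0013, 0.0125], "angular": [0, 0, 0], "fingers": 0},
    {"slide": [-0.0013, 0.0013, 0.0275], "angular": [0, 0, 0], "fingers": 0},
    {"slide": [-0.0013, 0.0013, 0.0425], "angular": [0, 0, 0], "fingers": 0},
    {"slide": [-0.0013, 0.0013, 0.055], "angular": [0, 0, 0], "fingers": 0},
    {"slide": [-0.0013, 0.0013, 0.0625], "angular": [0, 0, 0], "fingers": 0},
  ],
)

```text
time: 15.35
ee_pos: [615.7, 214.9, 222.7]
eef_rot: [[0.24, 0.971, -0.003], [0.971, -0.24, -0.001], [-0.002, -0.003, -1.0]]
contact_force: [-0.8, 0.3, -6.7]
finger_gap: 12.8
finger_force: 59.2
```

```bash
python3 f.py; python3 go.py 617 214 201 -14; python3 - <<'E'
from h import *
from cell import r
for nm in("scene",):
    d=r.snapshot(nm);W=cloud(d)
    k=(abs(W[...,0]-617)<85)&(abs(W[...,1]-214)<85)&(W[...,2]>28)&(W[...,2]<75)
    p=W[k];print(len(p),"box",cv2.minAreaRect(p[:,:2].astype(np.float32)),np.percentile(p[:,2],[1,5,95]))
E
```

```text
[ 2.0000e-01 -7.0000e-02 -5.6000e+00  6.1636e+02  2.1528e+02  2.2436e+02
 -1.0000e-02  0.0000e+00  1.0000e-02] 15.65
t 15.65 pos [617.  215.8 225.8] yaw -13.89 tilt [0.09 0.05] F [ 0.44 -0.02 -5.44] gap 12.458418895007203 59.2401784658432
slide mm [-1.7  0.4 24.8] turn z 0.11 q [-0.08  0.57 -0.51  1.13  0.27  1.5  -0.78]
1299 box ((622.5200805664062, 215.48187255859375), (88.2433090209961, 83.26351928710938), 75.69964599609375) [28.64156076 29.88779517 64.18503379]
```

In the tool's units: 0.019 m is 0.0238, 0.016 m is 0.02.

>>> drive_tool(
  series=[
    {"slide": [-0.0013, 0.0013, 0.0063], "angular": [0, 0, 0], "fingers": 0},
    {"slide": [-0.0013, 0.0013, 0.0138], "angular": [0, 0, 0], "fingers": 0},
    {"slide": [-0.0013, 0.0013, 0.02], "angular": [0, 0, 0], "fingers": 0},
    {"slide": [-0.0013, 0.0013, 0.0238], "angular": [0, 0, 0], "fingers": 0},
    {"slide": [-0.0013, 0.0013, 0.0238], "angular": [0, 0, 0], "fingers": 0},
  ],
)

```text
time: 16.2
ee_pos: [616.8, 213.9, 204.9]
eef_rot: [[0.24, 0.971, -0.002], [0.971, -0.24, -0.001], [-0.001, -0.002, -1.0]]
contact_force: [0.1, -0.5, -6.6]
finger_gap: 12.8
finger_force: 59.2
```

In the tool's units: 0.002 m is 0.0025, 0.0014 m is 0.0018.

>>> drive_tool(
  series=[
    {"slide": [0, 0, 0.0009], "angular": [0, 0, 0], "fingers": 0},
    {"slide": [0, 0, 0.0018], "angular": [0, 0, 0], "fingers": 0},
    {"slide": [0, 0, 0.0025], "angular": [0, 0, 0], "fingers": 0},
    {"slide": [0, 0, 0.0025], "angular": [0, 0, 0], "fingers": 0},
  ],
)

```text
time: 16.6
ee_pos: [617.3, 214.2, 204.1]
eef_rot: [[0.24, 0.971, 0.0], [0.971, -0.24, 0.0], [0.0, 0.0, -1.0]]
contact_force: [-0.3, -0.7, -6.7]
finger_gap: 12.6
finger_force: 59.2
```

```bash
python3 f.py
```

```text
[ 1.1000e-01 -2.8000e-01 -5.5600e+00  6.1732e+02  2.1418e+02  2.0406e+02
 -1.0000e-02  0.0000e+00  1.0000e-02] 16.9
```

In the tool's units: 0.002 m is 0.0025, 0.0014 m is 0.0018.

>>> drive_tool(
  series=[
    {"slide": [0, 0, 0.0009], "angular": [0, 0, 0], "fingers": 0},
    {"slide": [0, 0, 0.0018], "angular": [0, 0, 0], "fingers": 0},
    {"slide": [0, 0, 0.0025], "angular": [0, 0, 0], "fingers": 0},
    {"slide": [0, 0, 0.0025], "angular": [0, 0, 0], "fingers": 0},
  ],
)

```text
time: 17.3
ee_pos: [617.2, 214.1, 201.8]
eef_rot: [[0.24, 0.971, -0.0], [0.971, -0.24, -0.0], [-0.0, -0.0, -1.0]]
contact_force: [0.1, 0.8, -4.8]
finger_gap: 12.8
finger_force: 59.2
```

>>> drive_tool(
  series=[
    {"slide": [0, 0, 0.0006], "angular": [0, 0, 0], "fingers": 0},
    {"slide": [0, 0, 0.0013], "angular": [0, 0, 0], "fingers": 0},
    {"slide": [0, 0, 0.0013], "angular": [0, 0, 0], "fingers": 0},
    {"slide": [0, 0, 0.0013], "angular": [0, 0, 0], "fingers": 0},
  ],
)

```text
time: 17.7
ee_pos: [617.6, 214.1, 201.6]
eef_rot: [[0.24, 0.971, 0.001], [0.971, -0.24, 0.0], [0.0, 0.001, -1.0]]
contact_force: [-0.1, -1.3, -2.1]
finger_gap: 12.1
finger_force: 59.7
```

```bash
python3 f.py
```

```text
[-2.1000e-01 -1.1000e+00 -6.5000e-01  6.1762e+02  2.1412e+02  2.0161e+02
 -1.9000e-01  1.4000e-01  2.0000e-02] 18.0
```

Touchdown at TCP 201.6, which matches the tray floor and not the rim. Release.

In the tool's units: 0.0003 m is 0.0004.

>>> drive_tool(
  series=[
    {"slide": [0, 0, 0.0004], "angular": [0, 0, 0], "fingers": 0.2},
    {"slide": [0, 0, 0.0004], "angular": [0, 0, 0], "fingers": 0.5},
    {"slide": [0, 0, 0.0004], "angular": [0, 0, 0], "fingers": 0.6},
    {"slide": [0, 0, 0.0004], "angular": [0, 0, 0], "fingers": 0.6},
    {"slide": [0, 0, 0.0004], "angular": [0, 0, 0], "fingers": 0.6},
  ],
)

```text
time: 18.5
ee_pos: [617.2, 214.5, 200.8]
eef_rot: [[0.24, 0.971, 0.0], [0.971, -0.24, 0.0], [0.0, 0.0, -1.0]]
contact_force: [-0.5, 0.1, 0.3]
finger_gap: 51.2
finger_force: 0.0
```

In the tool's units: -0.12 m is -0.15, -0.11 m is -0.1375.

>>> drive_tool(
  series=[
    {"slide": [0, 0, -0.025], "angular": [0, 0, 0], "fingers": 0.6},
    {"slide": [0, 0, -0.0625], "angular": [0, 0, 0], "fingers": 0.6},
    {"slide": [0, 0, -0.1], "angular": [0, 0, 0], "fingers": 0.6},
    {"slide": [0, 0, -0.1375], "angular": [0, 0, 0], "fingers": 0.6},
    {"slide": [0, 0, -0.15], "angular": [0, 0, 0], "fingers": 0.6},
  ],
)

```text
time: 19.0
ee_pos: [618.3, 215.1, 324.6]
eef_rot: [[0.24, 0.971, 0.006], [0.971, -0.24, 0.003], [0.004, 0.005, -1.0]]
contact_force: [1.0, 0.4, -0.3]
finger_gap: 51.2
finger_force: 0.0
```

```bash
python3 f.py; python3 - <<'E'
from h import *
from cell import r
d=r.snapshot("scene");W=cloud(d)
k=(abs(W[...,0]-617)<85)&(abs(W[...,1]-214)<85)&(W[...,2]>24)&(W[...,2]<50)&(d["color"].max(-1)>80)
p=W[k];print(len(p),"box",cv2.minAreaRect(p[:,:2].astype(np.float32)),np.percentile(p[:,2],[5,50,95]))
k=(abs(W[...,0]-617)<60)&(abs(W[...,1]-214)<60)&(W[...,2]>215)&(W[...,2]<258);p=W[k];print("block",p.mean(0),p[:,2].max())
b=d["color"][130:350,220:440]
cv2.imwrite("pics/c8.png",cv2.resize(b,(600,600),interpolation=cv2.INTER_CUBIC)[:,:,::-1])
E
```

```text
[ 3.7000e-01  7.0000e-02 -2.4000e-01  6.1729e+02  2.1434e+02  3.2047e+02
  0.0000e+00 -1.0000e-02 -2.0000e-02] 19.3
540 box ((621.9707641601562, 212.35476684570312), (87.62230682373047, 83.59691619873047), 76.6137466430664) [24.60708293 33.30700184 41.24781224]
block [625.90986643 215.8589726  234.79092991] 252.02103380850497
```

View pics/c8.png

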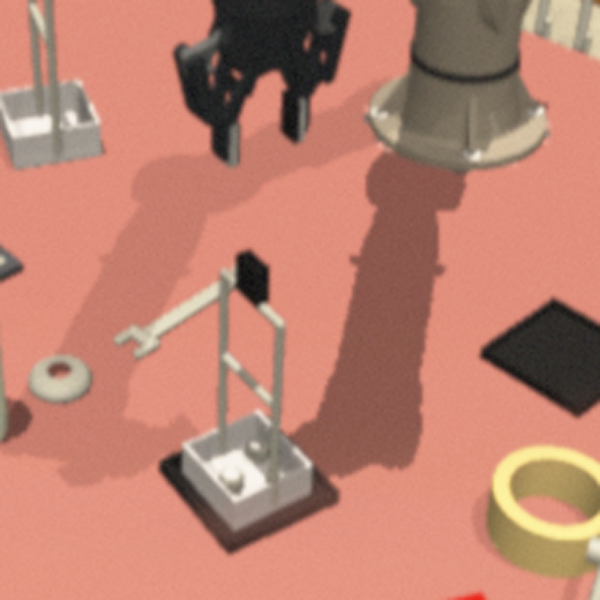

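The picture shows the caddy standing flat in the tray (crop 248,475), nuts inside, and the gripper well clear. Handing in.

```bash
python3 -c "
from cell import r
print(r.close_job())"
```

```text
the job is handed in; nothing more can be done
None
```

I lifted the caddy off its hook and over the lip, set it down standing flat in the right-hand tray, released it and handed the job in at about 19 s. The pictures show nuts in the box, though I never made out all three separately, and the hand-in call gave no verdict.

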